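# Present a vial's base code to the tube reader

### The job

Get the tube reader ready: press its green key (lamp), then the yellow key (clear the last record), then the blue key (arm the scan), one at a time, letting each spring back. Then take the white-capped vial out of the rack and hold it in the air with its coded base facing the reader's sloping window: centred on the green aiming corners, square to the glass, the base about 40 mm off the glass and the vial never touching the reader. Finish while still holding it there, motionless, for the scan; leave the other vials standing in the rack and everything else where it is.

Things in the scene. Friction and masses are not known exactly. Their poses are not given: they have to be found in the camera images.
- reader: white bench-top tube reader, fixed, 224 mm deep x 164 mm wide; origin at the centre of its underside, x from its key side (front) to its back, y to its left, z up. The flat deck is 36 mm high; the sloping head behind rises from about 66 mm (26 mm in front of the origin) to about 110 mm at the rear. The keys lie in a row 78 mm in front of the origin
- reader_window: the dark round reading window in a square black bezel (78 mm) on the sloping face of the head; the green aiming corners surround its centre. Origin at the centre of the glass, 92 mm above the worktop; z is the outward normal of the glass, tilted 20 degrees from vertical towards the reader's front; x points up the slope, y to the reader's left
- key_green (a joint): travel of the green spring key (left of three, seen from the reader's front): 0 released, 0.005 m fully down; about 1.2 N to start and 4.2 N fully down, springs back by itself; counts as pressed beyond 0.003 m
- key_green_top (a point): centre of the top of the green key, a cap 24 x 26 mm standing about 9 mm above the deck; keys are 44 mm apart; press straight down
- key_yellow (a joint): travel of the yellow spring key (middle of three, seen from the reader's front): 0 released, 0.005 m fully down; about 1.2 N to start and 4.2 N fully down, springs back by itself; counts as pressed beyond 0.003 m
- key_yellow_top (a point): centre of the top of the yellow key, a cap 24 x 26 mm standing about 9 mm above the deck; keys are 44 mm apart; press straight down
- key_blue (a joint): travel of the blue spring key (right of three, seen from the reader's front): 0 released, 0.005 m fully down; about 1.2 N to start and 4.2 N fully down, springs back by itself; counts as pressed beyond 0.003 m
- key_blue_top (a point): centre of the top of the blue key, a cap 24 x 26 mm standing about 9 mm above the deck; keys are 44 mm apart; press straight down
- tube_rack: loose single-row aluminium vial rack with blue ends, 44 x 238 x 34 mm, 0.6 kg; origin at the centre of its underside, y along the row, z up. Six holes 34 mm apart along y (18.4 mm wide through the upper plate, whose top is at 30 mm); standing vials have their undersides 4 mm above the rack's underside and stand 33 mm proud of the upper plate
- vial_0: vial with a black cap, yellow contents; 16.4 mm in diameter, 59 mm tall, cap the top 11 mm, about 18 g; origin at the centre of its base (underside), z along its axis towards the cap; starts upright in a hole of the rack
- vial_1: the wanted vial: glass with a WHITE screw cap, yellow contents and a small square code on its base; 16.4 mm in diameter, 59 mm tall, cap the top 11 mm, about 18 g; origin at the centre of its base (underside), z along its axis towards the cap; starts upright in a hole of the rack
- vial_3: vial with a black cap, yellow contents; 16.4 mm in diameter, 59 mm tall, cap the top 11 mm, about 18 g; origin at the centre of its base (underside), z along its axis towards the cap; starts upright in a hole of the rack
- vial_5: vial with a black cap, clear contents; 16.4 mm in diameter, 59 mm tall, cap the top 11 mm, about 18 g; origin at the centre of its base (underside), z along its axis towards the cap; starts upright in a hole of the rack
- vial_6: vial with a black cap, yellow contents; 16.4 mm in diameter, 59 mm tall, cap the top 11 mm, about 18 g; origin at the centre of its base (underside), z along its axis towards the cap; starts upright in a hole of the rack
- petri_0: bystander: plastic petri dish, 60 mm wide, 15 mm high; origin under its centre
- flask: bystander: small conical flask, 65 mm wide, 104 mm high; origin under its centre
- stopper: bystander: red rubber stopper, 26 mm wide, 25 mm high; origin under its centre
- beaker_100: bystander: small clear beaker, 57 mm wide, 68 mm high; origin under its centre
- salt_jar: bystander: white jar with a blue lid, 55 mm wide, 85 mm high; origin under its centre

How it is judged:
On the way, in this order (a step that is already met when the one before it is completed fails the run):
1. the green key is pressed down, alone (value of joint key_green above 0.003 m and value of joint each of key_yellow, key_blue below 0.0015 m), for 0.04 s.
2. the yellow key is pressed down, alone (value of joint key_yellow above 0.003 m and value of joint each of key_green, key_blue below 0.0015 m), for 0.04 s.
3. the blue key is pressed down, alone (value of joint key_blue above 0.003 m and value of joint each of key_green, key_yellow below 0.0015 m), for 0.04 s.
4. all keys are up again and the white-capped vial has been drawn out of the rack in the fingers (contact force between the fingers and vial_1 above 2 N and z of vial_1 in the frame of tube_rack above 0.05 m and value of joint each of key_green, key_yellow, key_blue below 0.0015 m), for 0.2 s.
At the end, for the whole second after the job is handed in: The white-capped vial is in the fingers only and still, the centre of its base 28 to 52 mm off the glass along the window's normal and within 8 mm of the window's centre in each direction across it, its axis within 10 degrees of that normal; the keys are up; the other four vials stand in the rack (contact force between the fingers and vial_1 above 2 N and z of vial_1 in the frame of reader_window between 0.028 and 0.052 m and x of vial_1 in the frame of reader_window between -0.008 and 0.008 m and y of vial_1 in the frame of reader_window between -0.008 and 0.008 m and angle between the z axis of vial_1 and the z axis of reader_window, either way round below 0.175 rad and linear speed of vial_1 below 0.02 m/s and contact force between vial_1 and reader below 0.05 N and contact force between vial_1 and tube_rack below 0.05 N and value of joint each of key_green, key_yellow, key_blue below 0.0015 m and z of vial_0 in the frame of tube_rack between 0 and 0.01 m and angle between each of vial_0, vial_3, vial_5, vial_6's own z axis and vertical below 0.2 rad and horizontal distance between each of vial_0, vial_3, vial_5, vial_6 and tube_rack below 0.1 m and z of vial_3 in the frame of tube_rack between 0 and 0.01 m and z of vial_5 in the frame of tube_rack between 0 and 0.01 m and z of vial_6 in the frame of tube_rack between 0 and 0.01 m); the arm keeps its last pose, push and grip.
It fails at once if two keys are held down together (value of joint each of key_green, key_yellow above 0.003 m or value of joint each of key_green, key_blue above 0.003 m or value of joint each of key_yellow, key_blue above 0.003 m).
It fails at once if the vial knocks against the reader (contact force between vial_1 and reader above 0.5 N).
It fails at once if the rack is shifted by more than 30 mm or tipped (distance of tube_rack from where it was at the start of the episode above 0.03 m or angle between tube_rack's own z axis and vertical above 0.2 rad).
It fails at once if another vial is drawn out of the rack or tipped over (z of any of vial_0, vial_3, vial_5, vial_6 in the frame of tube_rack above 0.03 m or angle between any of vial_0, vial_3, vial_5, vial_6's own z axis and vertical above 0.5 rad).
It fails at once if a bystander is shifted by more than 30 mm (distance of any of petri_0, flask, stopper, beaker_100, salt_jar from where it was at the start of the episode above 0.03 m).
It also fails if it takes over 54 s, if anything falls off the work surface, if the arm or the gripper's body presses on something with over 40 N, if the wrist force passes 120 N, or if a joint passes its speed limit or range.

### The arm

A 6-joint arm with a two-finger parallel gripper is mounted at the origin on a cart in front of the work surface, level with it; the furniture and walls round the work are solid. World frame = base frame: x ahead of the robot, y to its left, z up, the work surface at z = 0. Lengths are in m, angles in rad, forces in N, time in s.
With the tool pointing down it reaches from about 0.325 to 0.925 m from the base axis. Payload 3.1 kg.
Tool frame: the origin (TCP) lies between the finger pads; the fingertips stand 22 mm ahead of it and the grasp point (between the pads) lies 3 mm ahead of it; z points along the fingers, y is the line along which they close (so a half turn about z gives the same grasp; the last joint's range is limited). The gripper opens to 85 mm and grips with 20 to 120 N. Pads are 22 mm wide; open, the fingers measure 114 mm over their backs; the gripper's body (76 mm by 85 mm) begins 54 mm behind the grasp point. The pads swing forward as they close: fully open they stand 13 mm farther back than shut.
Start: joints at [-1.406, 0.217, 1.613, -0, 1.311, -0.112], TCP at [0.171, -0.601, 0.253] pointing down, gripper open.
Joint ranges: [-2.75, 2.75], [-0.78, 2.1], [0.31, 2.55], [-1.13, 4.27], [0.13, 2.63], [-2.58, 2.58]. Speed limits (rad/s): [2.79, 2.79, 3.14, 3.14, 3.14, 3.14].

### API

Orientations are given as a rotation vector (axis times angle).
In Python, from rig import manip gives the robot as it stands.
- The arm moves only by the tool carry_out, never from a script. Its arguments are lists of equal length, an entry for each row: "xyz": the shift along the world's x, y, z in cm, a list of three; "twist": the turn about the world's z in rad; "fingers": the finger opening in cm, from 0 to 8.54. A call has exactly 8 rows; each row shifts and turns the commanded pose from where the row before left it; what a row does not reach is not made up. A row lasts 1/12 s, in which the tool goes at most 41.7 mm and 7.16 degrees, less where a joint would pass 70% of its speed; a pose out of reach is approached as far as the arm can. A call is refused whole if a number of a shift passes 4.17 or a number of a turn 0.125, either way. A call with a gripper value outside its range is refused whole. The fingers move at their own pace and stop on an object; "squeeze" is the grip in N (left out, the last holds). Time passes only in rows, so rows that do not move let the fingers close, or fill a call up. It gives the time, the measured TCP pose, the force, the opening and the grip force at its end, in the units of the state.
- manip.get_obs(): the state, without advancing time (a new reading comes with each control period).
- manip.get_image(name): name is "scene" or "top" or "wrist"; returns a dict with "color" (384x512x3 uint8, blue, green, red), "depth" (384x512 float32, m along the optical axis (not along the pixel's ray), 0 where there is no reading), "fov_y" (degrees; the focal length in pixels is half the picture's height over the tangent of half this angle, whatever the lens; pixels are square), "cx", "cy" (the principal point, pixels), "D" ([k1, k2, p1, p2, k3] as OpenCV has them; the pictures are not rectified), "T" (4x4, takes a point from camera to world coordinates). Camera axes: x right, y down, z forward; pixel columns grow to the right and rows downward; lengths in m; the calibration is good to about 2 mm. A picture is of the moment at which its call begins.
- manip.hand_in(): hands the job in; it is judged then, once.
The state is a dict: "t": time; "q": joint angles; "joint_velocities": joint speeds; "effort": joint torques, N m; "position": TCP position; "tool_rot": TCP orientation; "wrist_force": force on the tool from outside, world axes, zero at the start; "moment": the same for the moment, N m; "width": finger opening in m; "grip_force": force on a finger pad.
Only numpy, scipy, OpenCV 4.12 (cv2) and the standard library are available. Lean on these libraries where they do the work, as an engineer would, in place of code of your own. Each camera call takes 0.05 s, during which the arm holds its last target. There are 200 camera calls.

## Working session

There is one attempt and no reset: what is moved stays moved. The work goes in short steps, Python scripts to look and compute and a tool call to move; the robot and the scene stay as the last step left them, time stands still between calls to the robot, and variables do not carry over. Pictures are saved under pics/ and viewed, at most 10 in all, crops included, and the job is handed in when it is done.

Besides the shell and the picture viewer there is one more tool, called after ">>>" as a command line: name --pt "numbers of a row" for each row, then --argument value for the rest. carry_out: Moves the arm, as the interface text tells. Its arguments: {"type":"object","properties":{"xyz":{"type":"array","items":{"type":"array","items":{"type":"number"}}},"twist":{"type":"array","items":{"type":"number"}},"fingers":{"type":"array","items":{"type":"number"}},"squeeze":{"type":"number"}},"required":["xyz","twist","fingers"]}

```bash
mkdir -p pics; ls; cat > h.py <<'E'
import numpy as np,cv2
from rig import manip
def K(im):
    h,w=im["color"].shape[:2]; f=h/2/np.tan(np.radians(im["fov_y"])/2)
    return np.array([[f,0,im["cx"]],[0,f,im["cy"]],[0,0,1]])
def ray(im,uv):
    n=cv2.undistortPoints(np.array(uv,float).reshape(-1,1,2),K(im),np.array(im["D"],float)).reshape(-1,2)
    d=np.c_[n,np.ones(len(n))]@im["T"][:3,:3].T
    return im["T"][:3,3],d
def plane(im,uv,z):
    o,d=ray(im,uv); return o+d*((z-o[2])/d[:,2])[:,None]
def proj(im,P):
    T=np.linalg.inv(im["T"]); r,_=cv2.Rodrigues(T[:3,:3])
    return cv2.projectPoints(np.array(P,float).reshape(-1,1,3),r,T[:3,3],K(im),np.array(im["D"],float))[0].reshape(-1,2)
def blobs(mask,amin=20):
    n,l,s,c=cv2.connectedComponentsWithStats(mask.astype(np.uint8))
    return [(int(s[i,4]),c[i].round(1).tolist(),s[i,:4].tolist()) for i in range(1,n) if s[i,4]>=amin]
E
python3 - <<'E'
from h import *
import pickle
o={}
for n in ["scene","top"]:
    im=manip.get_image(n); o[n]=im; cv2.imwrite(f"pics/{n}0.png",im["color"]); print(n,im["fov_y"],im["T"].round(3).tolist())
pickle.dump(o,open("o.pkl","wb"))
s=manip.get_obs(); print(s)
E
```

```text
pics
scene 45.472921097887216 [[-0.562, -0.374, 0.738, -0.323], [-0.827, 0.24, -0.509, 0.673], [0.013, -0.896, -0.444, 0.635], [0.0, 0.0, 0.0, 1.0]]
top 51.98201107058435 [[-0.01, -0.989, 0.148, 0.395], [-1.0, 0.012, 0.007, 0.034], [-0.009, -0.148, -0.989, 1.381], [0.0, 0.0, 0.0, 1.0]]
{'t': 0.1, 'q': array([-1.40620341e+00,  2.17689679e-01,  1.61478031e+00, -1.01537444e-05,
        1.31133693e+00, -1.12218173e-01]), 'joint_velocities': array([ 0.00030449, -0.00123092, -0.00408659, -0.00095715,  0.00041933,
        0.00088121]), 'effort': array([-8.53526581e-04, -3.98076940e+01, -3.04970670e+01, -1.90403948e-04,
        4.23094985e-03, -9.81396425e-06]), 'position': array([ 0.17069863, -0.60051252,  0.25208855]), 'tool_rot': array([-3.10935768e+00, -4.33125668e-01,  1.06404334e-04]), 'wrist_force': array([-0.57133064,  0.15305694,  0.52243635]), 'moment': array([ 0.02399963,  0.0180774 , -0.02720029]), 'grip_force': 0.0, 'width': 0.08526250510160586}
```

View pics/top0.png

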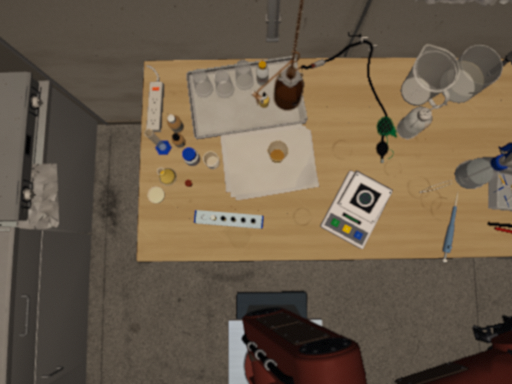

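View pics/scene0.png

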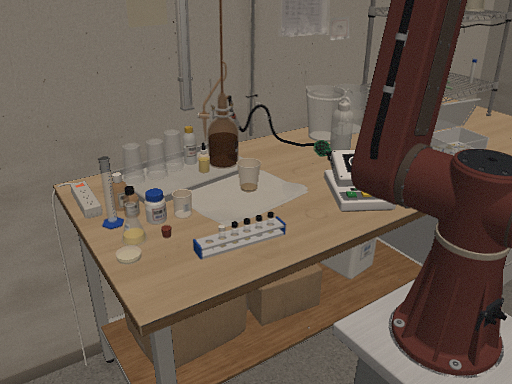

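```bash
python3 - <<'E'
from h import *
import pickle
o=pickle.load(open("o.pkl","rb")); im=o["top"]; c=im["color"]; hsv=cv2.cvtColor(c,cv2.COLOR_BGR2HSV)
def R(m,x0,y0,x1,y1):
    z=np.zeros_like(m); z[y0:y1,x0:x1]=m[y0:y1,x0:x1]; return z
H,S,V=hsv[...,0],hsv[...,1],hsv[...,2]
for n,a,b in [("g",45,85),("y",18,35),("b",100,125)]:
    for A,p,bb in blobs(R((H>=a)&(H<=b)&(S>120)&(V>60),315,165,395,250),8):
        print(n,A,p,plane(im,[p],.045).round(4))
for A,p,bb in blobs(R((H>=95)&(H<=125)&(S>100),185,200,275,235),4): print("rack",A,p,plane(im,[p],.03).round(4))
cv2.imwrite("pics/z1.png",cv2.hconcat([cv2.resize(c[200:240,185:275],None,fx=6,fy=6),cv2.resize(c[165:250,315:395],None,fx=2.83,fy=2.83)[:240]]))
E
```

```text
g 14 [351.1, 218.1] [[ 0.4895 -0.2637  0.045 ]]
g 47 [334.8, 222.4] [[ 0.4756 -0.2077  0.045 ]]
y 14 [321.9, 166.9] [[ 0.6678 -0.1702  0.045 ]]
y 14 [335.7, 169.2] [[ 0.6592 -0.2178  0.045 ]]
y 9 [328.3, 170.9] [[ 0.6535 -0.1919  0.045 ]]
y 14 [344.1, 169.0] [[ 0.6596 -0.2469  0.045 ]]
y 68 [323.3, 195.4] [[ 0.5684 -0.1717  0.045 ]]
y 18 [326.2, 191.4] [[ 0.5821 -0.1821  0.045 ]]
y 88 [320.6, 207.7] [[ 0.5262 -0.1611  0.045 ]]
y 18 [386.7, 207.7] [[ 0.5234 -0.3875  0.045 ]]
y 9 [390.6, 215.0] [[ 0.4982 -0.3995  0.045 ]]
y 12 [379.4, 222.7] [[ 0.4726 -0.3596  0.045 ]]
y 74 [320.6, 231.8] [[ 0.4445 -0.1585  0.045 ]]
y 68 [346.5, 228.5] [[ 0.4545 -0.2466  0.045 ]]
y 9 [377.1, 228.4] [[ 0.4534 -0.3508  0.045 ]]
y 210 [332.7, 245.3] [[ 0.3988 -0.1978  0.045 ]]
y 10 [370.6, 242.1] [[ 0.4077 -0.3264  0.045 ]]
y 10 [379.2, 242.6] [[ 0.4055 -0.3555  0.045 ]]
y 9 [391.1, 247.4] [[ 0.3889 -0.3952  0.045 ]]
b 54 [357.9, 234.7] [[ 0.4331 -0.2844  0.045 ]]
rack 6 [195.0, 213.5] [[0.5125 0.2698 0.03  ]]
rack 5 [262.0, 219.0] [[0.4912 0.039  0.03  ]]
```

View pics/z1.png

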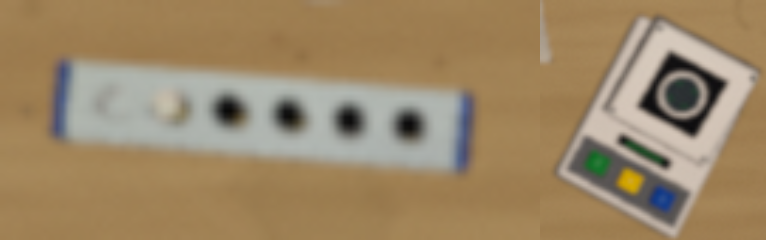

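>>> carry_out --pt "2.5 3.2 0" --pt "2.5 3.2 0" --pt "2.5 3.2 0" --pt "2.5 3.2 0" --pt "2.5 3.2 0" --pt "2.5 3.2 0" --pt "2.5 3.2 0" --pt "2.5 3.2 0" --twist '[-0.098,-0.098,-0.098,-0.098,-0.098,-0.098,-0.098,-0.098]' --fingers '[0,0,0,0,0,0,0,0]'

```text
t: 0.77
position: [0.3714, -0.3432, 0.2528]
tool_rot: [-3.039, 0.796, 0.001]
wrist_force: [0.8, -0.4, 0.4]
width: 0.0002
grip_force: 0.0
```

>>> carry_out --pt "2.5 3.2 0" --pt "2.5 3.2 0" --pt "2.5 3.2 0" --pt "1.4 2 0" --pt "0 0 0" --pt "0 0 0" --pt "0 0 0" --pt "0 0 0" --twist '[0,0,0,0,0,0,0,0]' --fingers '[0,0,0,0,0,0,0,0]'

```text
t: 1.43
position: [0.4591, -0.23, 0.253]
tool_rot: [3.04, -0.79, -0.001]
wrist_force: [-0.5, -0.4, 0.1]
width: 0.0001
grip_force: 0.0
```

```bash
python3 - <<'E'
from h import *
import pickle
im=manip.get_image("wrist"); pickle.dump(im,open("w1.pkl","wb")); cv2.imwrite("pics/w1.png",im["color"])
s=manip.get_obs(); print(s["t"],s["position"],s["tool_rot"],s["q"],s["width"]); print(im["T"].round(3))
hsv=cv2.cvtColor(im["color"],cv2.COLOR_BGR2HSV);H,S,V=cv2.split(hsv)
for n,a,b in [("g",45,85),("y",22,35),("b",100,125)]:
    for A,p,bb in blobs((H>=a)&(H<=b)&(S>130)&(V>50),60):
        d=np.median(im["depth"][int(p[1])-2:int(p[1])+3,int(p[0])-2:int(p[0])+3]); print(n,A,p,bb,d,plane(im,[p],.045).round(4))
E
```

```text
1.4833 [ 0.45910515 -0.23022902  0.25309239] [ 3.04017089e+00 -7.90967740e-01 -7.47371644e-04] [-6.01343789e-01 -2.21374660e-02  1.87305698e+00 -3.76157658e-04
  1.29104844e+00  1.47861503e+00] -2.970481462768507e-05
[[-0.487 -0.831 -0.267  0.527]
 [-0.873  0.464  0.148 -0.268]
 [ 0.001  0.306 -0.952  0.374]
 [ 0.     0.     0.     1.   ]]
g 595 [228.5, 156.8] [216, 145, 26, 25] 0.3345333 [[ 0.4757 -0.2087  0.045 ]]
y 615 [273.5, 157.3] [261, 145, 27, 25] 0.33498645 [[ 0.4539 -0.2467  0.045 ]]
b 607 [318.3, 157.5] [305, 146, 28, 24] 0.33487576 [[ 0.4325 -0.2847  0.045 ]]
b 931 [38.9, 251.0] [18, 230, 41, 44] 0.3904009 [[0.4853 0.0162 0.045 ]]
```

View pics/w1.png

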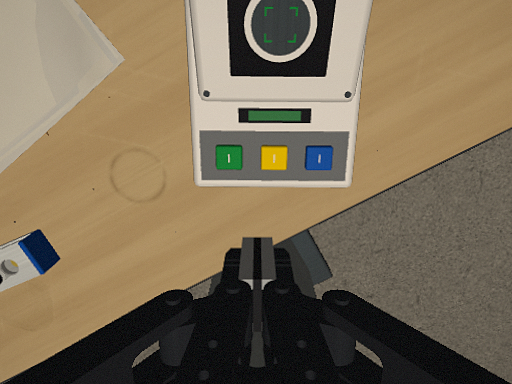

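>>> carry_out --pt "0.33 0.43 -3.56" --pt "0.33 0.43 -3.56" --pt "0.33 0.43 -3.56" --pt "0.33 0.43 -3.56" --pt "0.33 0.43 -3.56" --pt "0 0 0" --pt "0 0 -0.6" --pt "0 0 0" --twist '[0,0,0,0,0,0,0,0]' --fingers '[0,0,0,0,0,0,0,0]'

```text
t: 2.15
position: [0.4764, -0.2088, 0.0698]
tool_rot: [3.04, -0.79, 0.001]
wrist_force: [-0.8, 0.7, -0.1]
width: 0.0001
grip_force: 0.0
```

>>> carry_out --pt "0 0 -0.2" --pt "0 0 -0.2" --pt "0 0 -0.2" --pt "0 0 -0.1" --pt "0 0 0" --pt "0 0 0" --pt "0 0 0" --pt "0 0 0" --twist '[0,0,0,0,0,0,0,0]' --fingers '[0,0,0,0,0,0,0,0]'

```text
t: 2.82
position: [0.4774, -0.2084, 0.0632]
tool_rot: [3.04, -0.788, 0.004]
wrist_force: [2.3, -2.5, 4.3]
width: 0.0
grip_force: 1.8
```

>>> carry_out --pt "0 0 -0.05" --pt "0 0 0" --pt "0 0 1.5" --pt "0 0 1" --pt "-1.09 -1.9 0" --pt "-1.08 -1.9 0" --pt "0 0 -1.4" --pt "0 0 -0.4" --twist '[0,0,0,0,0,0,0,0]' --fingers '[0,0,0,0,0,0,0,0]'

```text
t: 3.48
position: [0.4524, -0.2449, 0.067]
tool_rot: [-3.038, 0.79, 0.007]
wrist_force: [-1.6, -1.4, 0.2]
width: -0.0003
grip_force: 0.8
```

>>> carry_out --pt "0 0 -0.2" --pt "0 0 -0.2" --pt "0 0 -0.2" --pt "0 0 -0.1" --pt "0 0 -0.05" --pt "0 0 0" --pt "0 0 0" --pt "0 0 0" --twist '[0,0,0,0,0,0,0,0]' --fingers '[0,0,0,0,0,0,0,0]'

```text
t: 4.15
position: [0.4539, -0.2447, 0.0624]
tool_rot: [-3.041, 0.786, 0.006]
wrist_force: [-5.2, 3.0, 10.9]
width: -0.0004
grip_force: 5.7
```

>>> carry_out --pt "0 0 0" --pt "0 0 1.5" --pt "0 0 1" --pt "-1.07 -1.95 0" --pt "-1.07 -1.95 0" --pt "0 0 0" --pt "0 0 -1.5" --pt "0 0 -0.4" --twist '[0,0,0,0,0,0,0,0]' --fingers '[0,0,0,0,0,0,0,0]'

```text
t: 4.82
position: [0.4331, -0.2842, 0.0665]
tool_rot: [-3.04, 0.789, 0.001]
wrist_force: [0.3, -0.2, 1.4]
width: 0.0001
grip_force: 0.9
```

>>> carry_out --pt "0 0 -0.2" --pt "0 0 -0.2" --pt "0 0 -0.1" --pt "0 0 -0.1" --pt "0 0 0" --pt "0 0 0" --pt "0 0 0" --pt "0 0 0" --twist '[0,0,0,0,0,0,0,0]' --fingers '[0,0,0,0,0,0,0,0]'

```text
t: 5.48
position: [0.4331, -0.2841, 0.0625]
tool_rot: [-3.041, 0.787, 0.003]
wrist_force: [-4.3, 2.1, 8.6]
width: 0.0001
grip_force: 4.5
```

```bash
python3 - <<'E'
from h import *
import pickle
im=pickle.load(open("w1.pkl","rb")); H,S,V=cv2.split(cv2.cvtColor(im["color"],cv2.COLOR_BGR2HSV))
m=(H>=45)&(H<=85)&(S>100)&(V>50); m[60:]=0; m[:,:240]=0; m[:,330:]=0
ys,xs=np.nonzero(m); print(xs.min(),xs.max(),ys.min(),ys.max())
c=[(xs.min()+xs.max())/2,(ys.min()+ys.max())/2]
print(c,plane(im,[c],.092).round(4))
im=pickle.load(open("o.pkl","rb"))["top"]
print("white cap",plane(im,[[213,217.5]],.063).round(4))
print([plane(im,[[185+a/6,200+b/6]],.063).round(4).tolist() for a,b in [(229,110),(289,114),(349,119),(408,125)]])
E
```

```text
264 298 6 42
[np.float64(281.0), np.float64(24.0)] [[ 0.5503 -0.3024  0.092 ]]
white cap [[0.4956 0.2032 0.063 ]]
[[[0.4924, 0.169, 0.063]], [[0.4899, 0.1355, 0.063]], [[0.4867, 0.102, 0.063]], [[0.483, 0.0691, 0.063]]]
```

>>> carry_out --pt "0 0 1.5" --pt "0 0 4" --pt "0 0 4" --pt "0.48 3.75 0.7" --pt "0.48 3.75 0.7" --pt "0.48 3.75 0.7" --pt "0.48 3.75 0.7" --pt "0.48 3.75 0.7" --twist '[0,0,0,0.124,0.124,0.124,0.124,0.124]' --fingers '[0,0,0,0,0,0,0,0]'

```text
t: 6.15
position: [0.4574, -0.0952, 0.192]
tool_rot: [-3.136, -0.186, -0.003]
wrist_force: [1.2, 0.3, -0.4]
width: -0.0
grip_force: 0.0
```

>>> carry_out --pt "0.48 3.75 0.7" --pt "0.48 3.75 0.7" --pt "0.48 3.75 0" --pt "0.48 3.75 0" --pt "0.48 3.75 0" --pt "0.48 3.75 0" --pt "0.48 3.75 0" --pt "0 0 0" --twist '[0.124,0.124,0.124,0.124,0.124,0.124,0.124,0.124]' --fingers '[5,5,5,5,5,5,5,5]'

```text
t: 6.82
position: [0.4911, 0.1717, 0.2059]
tool_rot: [-2.662, -1.663, -0.007]
wrist_force: [-0.1, -0.4, 0.5]
width: 0.0497
grip_force: 0.0
```

>>> carry_out --pt "0 0 0" --pt "0 0 0" --pt "0 0 0" --pt "0 0 0" --pt "0 0 0" --pt "0 0 0" --pt "0 0 0" --pt "0 0 0" --twist '[0.124,0.124,0.124,0,0,0,0,0]' --fingers '[5,5,5,5,5,5,5,5]'

```text
t: 7.48
position: [0.4908, 0.1652, 0.2053]
tool_rot: [2.325, 2.113, 0.0]
wrist_force: [-0.1, -0.3, 0.7]
width: 0.0501
grip_force: 0.0
```

```bash
python3 - <<'E'
from h import *
import pickle
im=manip.get_image("wrist"); pickle.dump(im,open("w2.pkl","wb")); cv2.imwrite("pics/w2.png",im["color"])
s=manip.get_obs(); print(s["t"],s["position"],s["tool_rot"],s["q"],s["width"]); print(im["T"].round(3))
E
```

```text
7.5333 [0.49081783 0.16523144 0.20531003] [-2.32449095e+00 -2.11330545e+00 -1.24315630e-04] [1.89103624e-01 3.59625565e-02 1.90861098e+00 8.61052942e-05
 1.19697536e+00 2.84176276e-01] 0.050264727244267865
[[ 0.995 -0.091 -0.03   0.498]
 [-0.096 -0.948 -0.304  0.242]
 [-0.001  0.305 -0.952  0.326]
 [ 0.     0.     0.     1.   ]]
```

View pics/w2.png

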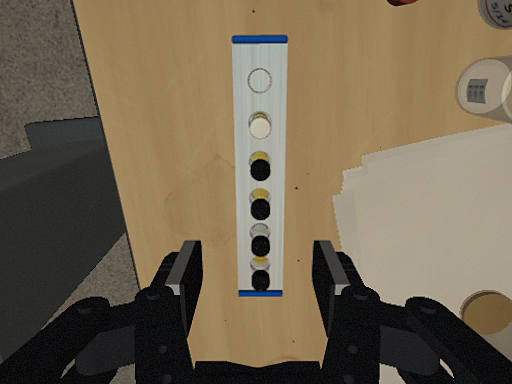

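```bash
python3 - <<'E'
from h import *
import pickle
im=pickle.load(open("w2.pkl","rb")); c=im["color"].astype(int)
m=(c.min(2)>185)&(c[...,2]-c[...,0]<60); m[:108]=0;m[146:]=0;m[:,:244]=0;m[:,276:]=0
print(blobs(m)); H,S,V=cv2.split(cv2.cvtColor(im["color"],cv2.COLOR_BGR2HSV))
print(plane(im,[[260,128],[260,169],[260.5,209],[260.5,245],[260.5,281]],.063).round(4))
for A,p,b in blobs((c.max(2)<40)&(np.indices(c.shape[:2])[1]>245)&(np.indices(c.shape[:2])[1]<275)&(np.indices(c.shape[:2])[0]<300),40): print(A,p,plane(im,[p],.063).round(4))
for A,p,b in blobs((H>100)&(H<125)&(S>130),40): print("blue",A,p,b,plane(im,[p],.033).round(4))
R=cv2.Rodrigues(manip.get_obs()["tool_rot"])[0]; print(R.round(3))
E
```

```text
[]
[[0.4963 0.2059 0.063 ]
 [0.4934 0.174  0.063 ]
 [0.4906 0.1403 0.063 ]
 [0.4876 0.1079 0.063 ]
 [0.4844 0.0731 0.063 ]]
331 [259.9, 169.6] [[0.4932 0.1735 0.063 ]]
320 [260.0, 208.9] [[0.4902 0.1404 0.063 ]]
302 [260.2, 245.6] [[0.4873 0.1073 0.063 ]]
304 [260.2, 280.0] [[0.4842 0.0742 0.063 ]]
blue 385 [259.5, 38.9] [232, 35, 55, 8] [[0.5022 0.2704 0.033 ]]
blue 253 [260.0, 292.5] [239, 289, 43, 7] [[0.4812 0.0409 0.033 ]]
[[ 0.095  0.995  0.   ]
 [ 0.995 -0.095  0.   ]
 [ 0.     0.    -1.   ]]
```

>>> carry_out --pt "0.13 1.02 -2.0" --pt "0.13 1.02 -3" --pt "0.13 1.02 -3" --pt "0.13 1.02 -3" --pt "0 0 -2" --pt "0 0 0" --pt "0 0 0" --pt "0 0 0" --twist '[0,0,0,0,0,0,0,0]' --fingers '[5,5,5,5,5,5,5,5]'

```text
t: 8.2
position: [0.4971, 0.2062, 0.0766]
tool_rot: [2.323, 2.113, 0.003]
wrist_force: [0.7, -0.0, 0.4]
width: 0.0501
grip_force: 0.0
```

>>> carry_out --pt "0 0 0" --pt "0 0 0" --pt "0 0 0" --pt "0 0 0" --pt "0 0 0" --pt "0 0 0" --pt "0 0 0" --pt "0 0 0" --twist '[0,0,0,0,0,0,0,0]' --fingers '[1.2,1.2,1.2,1.2,1.2,1.2,1.2,1.2]' --squeeze 20

```text
t: 8.87
position: [0.4974, 0.2064, 0.0771]
tool_rot: [2.322, 2.114, 0.004]
wrist_force: [-0.2, 0.1, 6.3]
width: 0.015
grip_force: 19.7
```

```bash
python3 - <<'E'
from h import *
im=manip.get_image("scene"); c=im["color"]
p=proj(im,[[.496,.206,.05]])[0]; print(p, manip.get_obs()["width"],manip.get_obs()["grip_force"])
x,y=p.astype(int); cv2.imwrite("pics/s3.png",cv2.resize(c[y-60:y+40,x-50:x+80],None,fx=5,fy=5,interpolation=cv2.INTER_CUBIC))
E
```

```text
[222.06959666 231.10257211] 0.014914878583438521 19.7268109023571
```

View pics/s3.png

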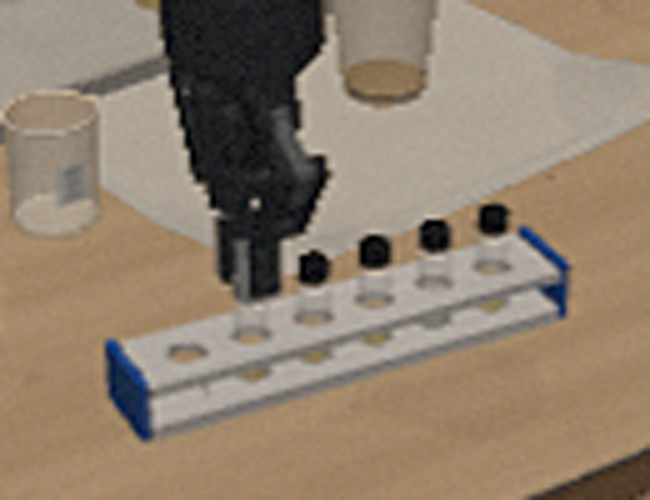

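>>> carry_out --pt "0 0 0.8" --pt "0 0 0.8" --pt "0 0 0.7" --pt "0 0 0" --pt "0.02 0.2 0" --pt "0.02 0.3 -0.02" --pt "0.03 0.3 -0.03" --pt "0 0 0" --twist '[0,0,0,0,0,0,0,0]' --fingers '[1.2,1.2,1.2,1.2,1.2,1.2,1.2,1.2]'

```text
t: 9.58
position: [0.497, 0.2143, 0.0978]
tool_rot: [2.322, 2.115, -0.0]
wrist_force: [1.4, -1.6, 1.7]
width: 0.0153
grip_force: 19.8
```

```bash
python3 - <<'E'
from h import *
im=manip.get_image("scene"); c=im["color"]
p=proj(im,[[.496,.206,.05]])[0]; print(manip.get_obs()["width"],manip.get_obs()["grip_force"])
x,y=p.astype(int); cv2.imwrite("pics/s4.png",cv2.resize(c[y-60:y+40,x-50:x+80],None,fx=5,fy=5,interpolation=cv2.INTER_CUBIC))
E
```

```text
0.015117617964573822 19.832100234925747
```

View pics/s4.png

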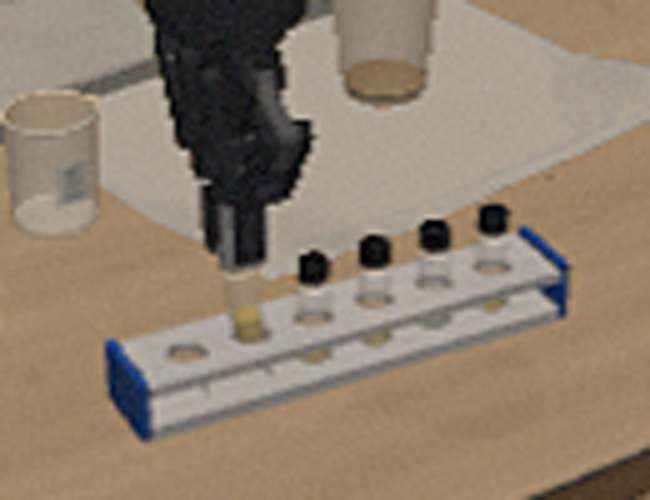

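>>> carry_out --pt "0.03 0.25 -0.04" --pt "0.03 0.25 -0.05" --pt "0.03 0.25 -0.06" --pt "0.03 0.25 -0.06" --pt "0 0.05 0" --pt "0 0 0" --pt "0 0 0" --pt "0 0 0" --twist '[0,0,0,0,0,0,0,0]' --fingers '[1.2,1.2,1.2,1.2,1.2,1.2,1.2,1.2]'

```text
t: 10.3
position: [0.4977, 0.2245, 0.0955]
tool_rot: [-2.323, -2.115, 0.001]
wrist_force: [0.4, -1.8, 0.8]
width: 0.0148
grip_force: 20.0
```

>>> carry_out --pt "0 0 1" --pt "0 0 2" --pt "0 0 3" --pt "0 0 3" --pt "0 0 2" --pt "0 0 0" --pt "0 0 0" --pt "0 0 0" --twist '[0,0,0,0,0,0,0,0]' --fingers '[1.2,1.2,1.2,1.2,1.2,1.2,1.2,1.2]'

```text
t: 10.97
position: [0.4969, 0.2246, 0.2049]
tool_rot: [-2.322, -2.114, 0.002]
wrist_force: [-1.1, -0.4, -0.7]
width: 0.0147
grip_force: 19.9
```

```bash
python3 - <<'E'
from h import *
im=manip.get_image("scene"); c=im["color"]; s=manip.get_obs()
P=s["position"]; p=proj(im,[P])[0]; print(P,p,s["width"],s["grip_force"])
x,y=p.astype(int); x0,y0=x-40,y-20; print(x0,y0)
cv2.imwrite("pics/s5.png",cv2.resize(c[y0:y0+90,x0:x0+100],None,fx=6,fy=6,interpolation=cv2.INTER_CUBIC))
E
```

```text
[0.49654164 0.22436499 0.20402925] [213.45443981 174.64870561] 0.01478943211058628 19.918147511780262
173 154
```

View pics/s5.png

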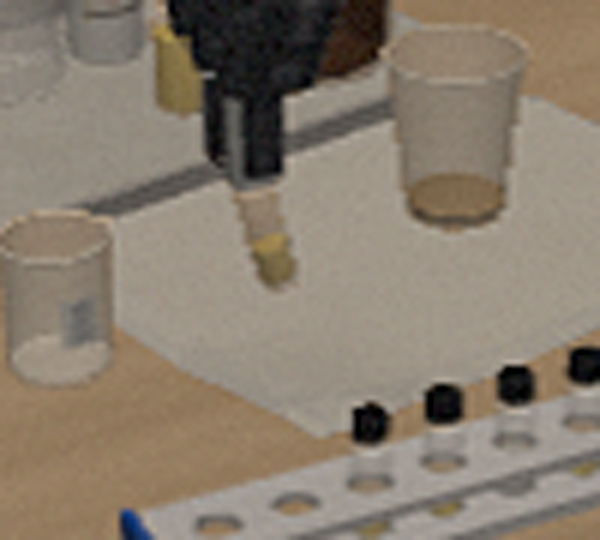

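```bash
python3 - <<'E'
from h import *
im=manip.get_image("scene"); P=np.array([.4966,.2244,.2042]); G=P-[0,0,.018]; r=np.array([.095,.995,0])
for t in (5,10,15,18,21,25):
    a=np.radians(t); d=-(np.sin(a)*r+np.cos(a)*np.array([0,0,1])); u=proj(im,[G,G+.03*d,G+.055*d]); print(t,((u-[173,154])*6).round(0).tolist())
E
```

```text
5 [[244.0, 167.0], [252.0, 236.0], [259.0, 293.0]]
10 [[244.0, 167.0], [259.0, 234.0], [270.0, 288.0]]
15 [[244.0, 167.0], [265.0, 231.0], [281.0, 283.0]]
18 [[244.0, 167.0], [268.0, 229.0], [288.0, 280.0]]
21 [[244.0, 167.0], [272.0, 227.0], [294.0, 276.0]]
25 [[244.0, 167.0], [276.0, 224.0], [302.0, 271.0]]
```

>>> carry_out --pt "0 -3 1" --pt "0 -3 1" --pt "0 -3 1" --pt "0 -3 1" --pt "0 -3 0" --pt "0 -3 0" --pt "0 -3 0" --pt "0 -3 0" --twist '[0.115,0.115,0.115,0.115,0.115,0.115,0.115,0.115]' --fingers '[1.2,1.2,1.2,1.2,1.2,1.2,1.2,1.2]'

```text
t: 11.73
position: [0.4967, -0.0166, 0.2439]
tool_rot: [-1.134, -2.926, 0.001]
wrist_force: [1.3, -0.2, -0.8]
width: 0.0148
grip_force: 19.9
```

>>> carry_out --pt "0.2 -3 0" --pt "0.3 -3 0" --pt "0.3 -3 0" --pt "0.3 -3 0" --pt "0.3 -3 0" --pt "0.3 -3 0" --pt "0.3 -3 0" --pt "0.3 -2 0" --twist '[0.115,0.113,0,0,0,0,0,0]' --fingers '[1.2,1.2,1.2,1.2,1.2,1.2,1.2,1.2]'

```text
t: 12.4
position: [0.5199, -0.2476, 0.2436]
tool_rot: [-0.805, -3.034, -0.001]
wrist_force: [0.4, -0.2, -0.5]
width: 0.0149
grip_force: 19.9
```

```bash
python3 - <<'E'
from h import *
import pickle
o={}
s=manip.get_obs(); P=s["position"]; print(P)
t=[]
for n,sz in [("scene",(50,60)),("wrist",(75,90))]:
    im=manip.get_image(n); o[n]=im; u=proj(im,[P-[0,0,.045]])[0]; x0,y0=int(u[0]-sz[0]/2),int(u[1]-sz[1]/2)
    x0=max(x0,0);y0=max(0,min(y0,384-sz[1])); f=600/sz[1]; print(n,u,x0,y0,f)
    t.append(cv2.resize(im["color"][y0:y0+sz[1],x0:x0+sz[0]],(390,600),interpolation=cv2.INTER_CUBIC))
pickle.dump((o,P),open("o6.pkl","wb"))
cv2.imwrite("pics/c6.png",cv2.hconcat(t))
E
```

```text
[ 0.51992578 -0.24757364  0.24355155]
scene [355.89414949 135.73677628] 330 105 10.0
wrist [263.12424693 230.35462235] 225 185 6.666666666666667
```

View pics/c6.png

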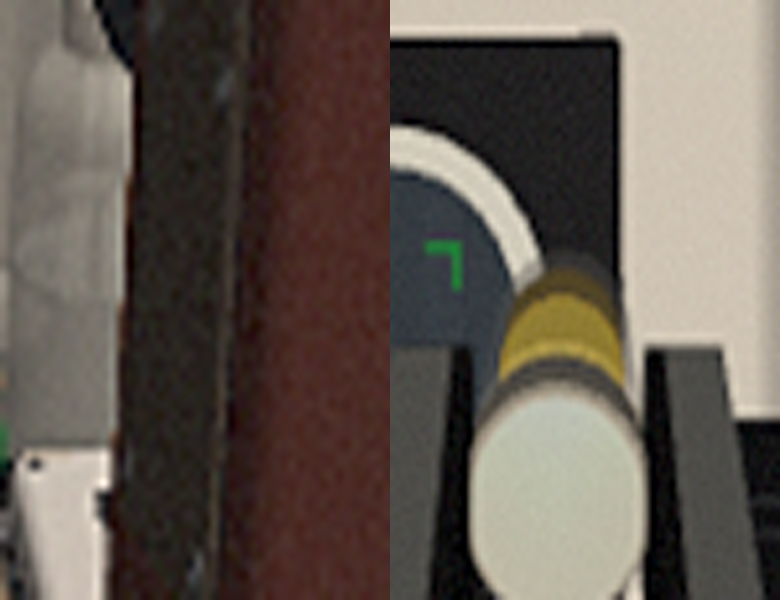

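```bash
python3 - <<'E'
from h import *
import pickle
o,P=pickle.load(open("o6.pkl","rb")); im=o["wrist"]
yv=np.array([.494,.869,0]); xv=np.array([.869,-.494,0])
def l2(uv):
    o_,d=ray(im,[uv]); d=d[0]; t=((P-o_)@yv)/(d@yv) # rays nearly in plane: project
    return np.array([(o_-P)@xv,(o_-P)[2]]),np.array([d@xv,d[2]])
oa,da=l2((259.2,244.2)); ob,db=l2((259.2,223.2))
for h in (-.011,-.014,-.017):
    A=oa+da*(h-oa[1])/da[1]
    w=ob-A; r=np.roots([db@db,2*w@db,w@w-.059**2]); B=ob+db*max(r)
    v=A-B; th=np.degrees(np.arctan2(-v[0],v[1])); ax=v/np.linalg.norm(v); n=np.array([ax[1],-ax[0]])
    print(h,"A",A.round(4),"B",B.round(4),"tilt",th.round(1),"base ctr",(B-n*.0082).round(4), "r cap top ctr",(A-n*.0077).round(4))
# cap sides
for z in (-.010,-.014): print(plane(im,[[240.4,262],[274.6,262]],P[2]+z)@yv-P@yv)
E
```

```text
-0.011 A [-0.0092 -0.011 ] B [ 0.0059 -0.068 ] tilt 14.9 base ctr [-0.002  -0.0701] r cap top ctr [-0.0167 -0.013 ]
-0.014 A [-0.0077 -0.014 ] B [ 0.0073 -0.0711] tilt 14.7 base ctr [-0.0007 -0.0731] r cap top ctr [-0.0152 -0.016 ]
-0.017 A [-0.0062 -0.017 ] B [ 0.0086 -0.0741] tilt 14.5 base ctr [ 0.0007 -0.0762] r cap top ctr [-0.0136 -0.0189]
[-0.01019762  0.00441671]
[-0.01043574  0.00462517]
```

>>> carry_out --pt "0.28 -2 0" --pt "0.27 -2.06 0" --pt "0 0 -1.5" --pt "0 0 -1.5" --pt "0 0 -0.9" --pt "0 0 -0.5" --pt "0 0 0" --pt "0 0 0" --twist '[0,0,0,0,0,0,0,0]' --fingers '[1.2,1.2,1.2,1.2,1.2,1.2,1.2,1.2]'

```text
t: 13.17
position: [0.5263, -0.2853, 0.2013]
tool_rot: [-0.802, -3.037, -0.001]
wrist_force: [-0.6, -0.4, -0.0]
width: 0.0153
grip_force: 19.9
```

```bash
python3 - <<'E'
from h import *
im=manip.get_image("wrist"); s=manip.get_obs(); print(s["position"],s["width"],s["grip_force"],s["joint_velocities"].round(3))
import pickle; pickle.dump(im,open("w7.pkl","wb"))
H,S,V=cv2.split(cv2.cvtColor(im["color"],cv2.COLOR_BGR2HSV))
for A,p,b in blobs((H>=45)&(H<=85)&(S>100)&(V>50),8): print(A,p,b,plane(im,[p],.092).round(4))
cv2.imwrite("pics/w7.png",im["color"])
E
```

```text
[ 0.5267409  -0.2856833   0.20212215] 0.014913888916599212 19.91814784705639 [-0.003 -0.009 -0.014 -0.001 -0.002 -0.   ]
1105 [312.3, 71.3] [295, 55, 36, 34] [[ 0.4717 -0.2151  0.092 ]]
671 [255.0, 124.0] [225, 119, 61, 11] [[ 0.4824 -0.2627  0.092 ]]
41 [241.2, 218.7] [238, 216, 10, 9] [[ 0.5362 -0.3049  0.092 ]]
37 [268.2, 218.4] [263, 216, 9, 9] [[ 0.5456 -0.2878  0.092 ]]
14 [232.1, 354.9] [230, 351, 7, 10] [[ 0.6366 -0.3723  0.092 ]]
```

View pics/w7.png

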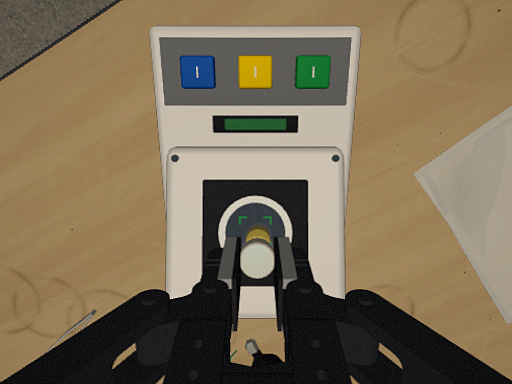

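>>> carry_out --pt "0 -0.1 -0.2" --pt "0 0 0" --pt "0 0 0" --pt "0 0 0" --pt "0 0 0" --pt "0 0 0" --pt "0 0 0" --pt "0 0 0" --twist '[0,0,0,0,0,0,0,0]' --fingers '[1.2,1.2,1.2,1.2,1.2,1.2,1.2,1.2]'

```text
t: 13.88
position: [0.5264, -0.287, 0.1997]
tool_rot: [0.803, 3.037, -0.0]
wrist_force: [0.2, -0.6, 0.5]
width: 0.0145
grip_force: 19.9
```

```bash
python3 - <<'E'
from rig import manip
s=manip.get_obs(); print(s["position"],s["grip_force"],s["t"]); print(manip.hand_in())
E
```

```text
[ 0.52641773 -0.287029    0.19972919] 19.91845551878214 13.8833
the job is handed in; nothing more can be done
None
```

I pressed the green, yellow and blue keys in order, and handed the job in at 13.9 s with the white-capped vial held still over the window; the judge's result was not shown. My estimates put its base about 40 mm off the glass, within about 3 mm of centre, and its axis about 5° off square (10° allowed); that tilt is the least certain figure.

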